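Shut the balance's draught shield and tare

TASK

The beaker on the balance's pan is to be tared. With a light fingertip, gripping nothing, push both side doors of the glass draught shield fully shut without slamming them, and then press the long tare key all the way down and let it come up again. Nothing is to be lifted: leave the top door shut, the power key alone, and the beaker, the two bottles and the spatula where they are.

Things in the scene. Friction and masses are not known exactly. Their poses are not given: they have to be found in the camera images.
- balance: Fixed lab balance, 210 mm wide, glass shield 226 mm high. Origin: on the bench under the pan's centre; x points from its front (towards the robot) to its back, y to its left seen from the robot, z up. Control panel x -150 to -65 mm, rising 0.2 rad to the back, keys at its front; chamber x -65 to 105; column behind, as high. Door glass outside at y +-103 mm, 6 mm high rail over it to y +-105.
- left_door (a joint): Left (+y) sliding glass door: 0 = shut, at the front against a hard stop; grows in m as it slides back along the balance's +x, at most 0.12. About 1.2 N of friction; it stays where it is left. Open, it sticks out behind the chamber.
- right_door (a joint): Right (-y) sliding glass door, the mirror image of the left one: 0 = shut, grows in m as it slides back, at most 0.12; about 1.2 N of friction.
- top_door (a joint): Sliding glass roof of the chamber: 0 = shut, as it starts; grows in m as it slides back; about 1.5 N of friction. Its small grip at the front stands 12 mm above the rails, 238 mm above the bench.
- left_handle (a point): Centre of the left door's handle: an upright grey tab near the door's front edge, 12 mm thick along the balance's x, reaching 25 mm sideways out of the glass (balance y 103 to 128 mm), 50 mm high (164 to 214 mm above the bench). Moves with the door; axes as the balance's. Behind the tab are only flat glass and air: a fingertip let down there can push it to the front.
- right_handle (a point): Centre of the right door's handle, mirror image of the left one (balance y = -103 to -128 mm).
- tare_key (a joint): Tare key: 0 = up, 0.004 = fully pressed (m), along the normal of the sloping panel. A spring pushes it back: 1.2 N to start it, 4 N fully down.
- tare_top (a point): Centre of the top face of the tare key, the long grey bar in the middle of the key row: 60 mm along y x 20 mm up the slope, 6 mm proud of the panel, about 52 mm above the bench. Moves with the key. Its z axis points out of the panel, 0.2 rad from upright, leaning to the front.
- power_key (a joint): Round grey power key, 16 mm in diameter, in the same row, 78 mm to the left (+y) of the tare key: 0 = up, 0.004 = pressed (m). A like round key 78 mm to the right is the print key.
- beaker: Small glass beaker standing loose on the pan inside the shield, 44 mm in diameter, 55 mm high. Origin: centre of its underside.
- reagent_bottle: Amber glass bottle with a screw cap, standing loose on the bench beside the balance, 58 mm in diameter, 105 mm high. Origin: centre of its underside.
- stoppered_bottle: Clear glass bottle with a glass stopper, standing loose on the bench beside the balance, 64 mm in diameter, 116 mm high. Origin: centre of its underside.
- spatula: Steel laboratory spatula lying loose on the bench, 185 mm long (its x axis), 10 mm wide, 6 mm high. Origin: under its middle.
Mind the look-alikes: they are no part of the job. Leave any red or turquoise look-alike of the stoppered_bottle alone.

How it is judged:
By the outcome, as a careful person would: the job done as asked, in the order asked, and still so for the second after the job is handed in, with the robot touching nothing.
It also fails if it takes over 51 s, if anything falls off the work surface, if the arm or the gripper's body presses on something with over 40 N, if the wrist force passes 120 N, or if a joint passes its speed limit or range.

ROBOT

A 6-joint arm with a two-finger parallel gripper is mounted at the origin on the work surface. World frame = base frame: x ahead of the robot, y to its left, z up, the work surface at z = 0. Lengths are in m, angles in rad, forces in N, time in s.
With the tool pointing down it reaches from about 0.35 to 0.85 m from the base axis. Payload 8.1 kg.
Tool frame: the origin (TCP) lies midway between the tips of the shut fingers; the grasp point (between the pads) lies 19 mm behind it; z points along the fingers, y is the line along which they close (so a half turn about z gives the same grasp; the last joint's range is limited). The gripper opens to 85 mm and grips with 20 to 120 N. Pads are 22 mm wide; open, the fingers measure 114 mm over their backs; the gripper's body (76 mm by 85 mm) begins 54 mm behind the grasp point. The pads swing forward as they close: fully open they stand 13 mm farther back than shut.
Start: joints at [-1.327, 0.13, 1.488, -0, 1.523, -0.085], TCP at [0.194, -0.568, 0.231] pointing down, gripper open.
Joint ranges: [-2.96, 2.96], [-0.89, 2.26], [0.02, 2.5], [-1.34, 4.48], [0, 2.73], [-2.66, 2.66]. Speed limits (rad/s): [2.39, 2.39, 2.79, 3.14, 3.14, 3.14].

INTERFACE

Orientations are given as [roll, pitch, yaw] about the fixed x, y, z axes, in that order (R = Rz(yaw) Ry(pitch) Rx(roll)).
In Python, from rig import bot gives the robot as it stands.
- The arm moves only by the tool servo_tool, never from a script. Its argument "increments" is a list that holds one entry, the list of rows, each a list of 7 numbers: the finger opening in cm, from 0 to 8.54, then the shift along the tool's x, y, z in cm, then the turn, a rotation vector about the tool's x, y, z in rad. In form: [[[fingers, dx, dy, dz, wx, wy, wz], ...]]. A call has 1 to 8 rows; each row shifts and turns the commanded pose from where the row before left it, along the tool's axes as they then stand; what a row does not reach is not made up. A row lasts 1/10 s, in which the tool goes at most 50 mm and 8.59 degrees, less where a joint would pass 70% of its speed; a pose out of reach is approached as far as the arm can. A call with a gripper value outside its range is refused whole. The fingers move at their own pace and stop on an object; the grip force is fixed at half the most. Time passes only in rows, so rows that do not move let the fingers close. It gives the time, the measured TCP pose, the force, the opening and the grip force at its end, in the units of the state.
- bot.state(): the state, without advancing time (a new reading comes with each control period).
- bot.snapshot(name): name is "side" or "top" or "wrist"; returns a dict with "image" (420x560x3 uint8, red, green, blue), "fx", "fy", "cx", "cy" (pixels), "eye" and "rotation" of the camera in the world. Camera axes: x right, y down, z forward; pixel columns grow to the right and rows downward; lengths in m; the calibration is good to about 2 mm. The wrist camera is an equidistant fisheye: a pixel r from the principal point sees the ray r / f radians off the axis. A picture is of the moment at which its call begins. There is no depth.
- bot.finish_job(): hands the job in; it is judged then, once.
The state is a dict: "time_s": time; "joint_positions": joint angles; "qd": joint speeds; "joint_efforts": joint torques, N m; "tcp_pos": TCP position; "ee_rot": TCP orientation; "ft_force": force on the tool from outside, world axes, zero at the start; "ft_torque": the same for the moment, N m; "opening": finger opening in m; "grasp_force": force on a finger pad.
Only numpy, scipy, OpenCV 4.12 (cv2) and the standard library are available. Lean on these libraries where they do the work, as an engineer would, in place of code of your own. Each camera call takes 0.05 s, during which the arm holds its last target. There are 200 camera calls.

## Working session

There is one attempt and no reset: what is moved stays moved. The work goes in short steps, Python scripts to look and compute and a tool call to move; the robot and the scene stay as the last step left them, time stands still between calls to the robot, and variables do not carry over. Pictures are saved under pics/ and viewed, at most 10 in all, crops included, and the job is handed in when it is done.

Besides the shell and the picture viewer there is one more tool, called after "Call:" as name([rows], argument=value, ...), one row to a line, values as JSON. servo_tool: Moves the arm, as the interface text tells. Its arguments: {"type":"object","properties":{"increments":{"type":"array","items":{"type":"array","items":{"type":"array","items":{"type":"number"}}}}},"required":["increments"]}

```bash
mkdir -p pics; python3 - <<'E'
from rig import bot
import cv2,numpy as np,pickle
d={}
for n in("side","top"):
    s=bot.snapshot(n);d[n]=s
    cv2.imwrite(f"pics/{n}0.png",cv2.cvtColor(s["image"],cv2.COLOR_RGB2BGR))
    print(n,s["fx"],s["fy"],s["cx"],s["cy"],np.round(s["eye"],4).tolist(),np.round(s["rotation"],4).tolist())
pickle.dump(d,open("d0.pkl","wb"))
print(bot.state())
E
```

```text
side 403.555949094302 403.555949094302 279.29404278311677 214.7989906265323 [0.4338, -0.2604, 1.03] [-2.815, 0.0029, -0.313]
top 483.6010411303299 483.6010411303299 282.4905474921591 205.47413059557712 [0.3059, 0.0395, 1.2046] [-2.9658, 0.0102, -1.5479]
{'time_s': 0.1, 'joint_positions': array([-1.32738678e+00,  1.31113118e-01,  1.48917841e+00, -2.43447354e-05,
        1.52302709e+00, -8.54113142e-02]), 'qd': array([-5.99044368e-04, -2.64027969e-05, -3.28920240e-03,  2.29680051e-03,
        5.98879405e-04, -7.15606575e-04]), 'joint_efforts': array([ 1.35144863e-03, -5.70951533e+01, -5.01943088e+01, -6.75936849e-05,
        8.18755216e-03, -1.36959133e-05]), 'tcp_pos': array([ 0.19363929, -0.56735529,  0.23032853]), 'ee_rot': array([-3.13987091e+00, -1.23011233e-04,  3.28821939e-01]), 'ft_force': array([-0.04618359, -0.64283139, -0.38253599]), 'ft_torque': array([ 0.00112495, -0.03968301, -0.0535194 ]), 'grasp_force': 0.0, 'opening': 0.08537873015959344}
```

View pics/side0.png

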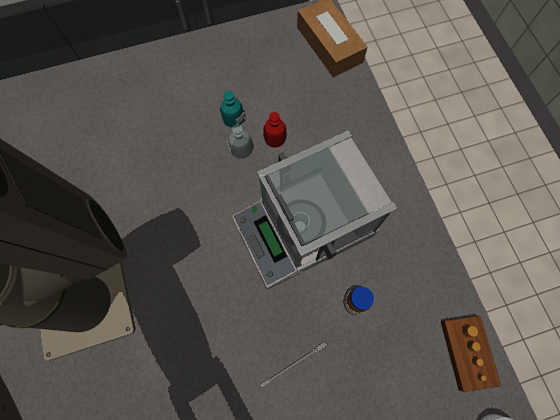

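View pics/top0.png

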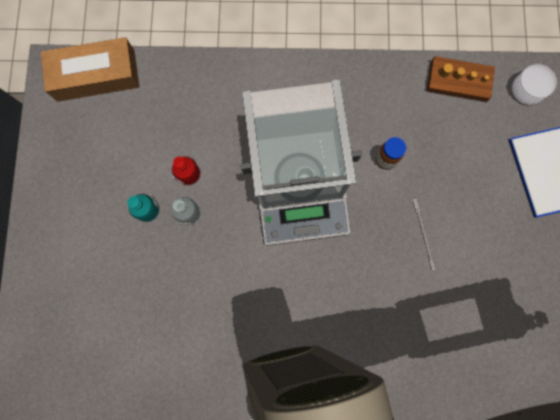

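```bash
python3 - <<'E'
import pickle,cv2
d=pickle.load(open("d0.pkl","rb"))
for n,(x,y,w,h) in dict(top=(225,70,190,180),side=(222,120,190,180)).items():
    c=cv2.resize(d[n]["image"][y:y+h,x:x+w],(w*4,h*4),interpolation=cv2.INTER_CUBIC)[:, :, ::-1]
    c=cv2.resize(c,(633,600)); cv2.imwrite(f"pics/{n}c.png",cv2.convertScaleAbs(c,alpha=1.5))
E
```

```text
(no output)
```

View pics/topc.png

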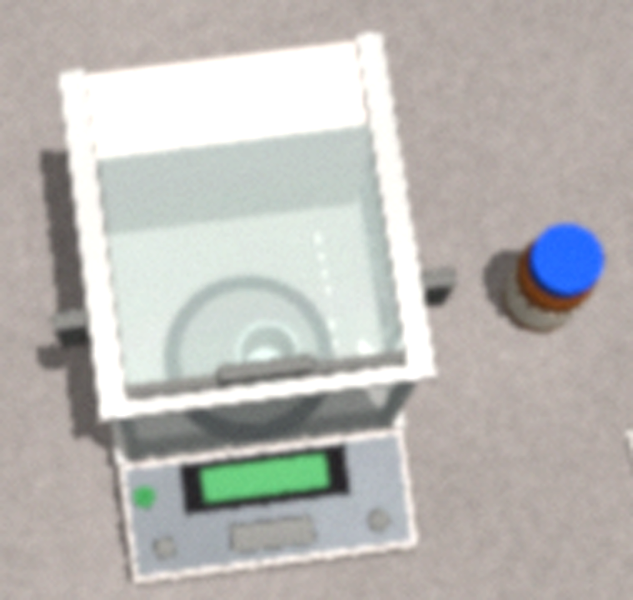

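View pics/sidec.png

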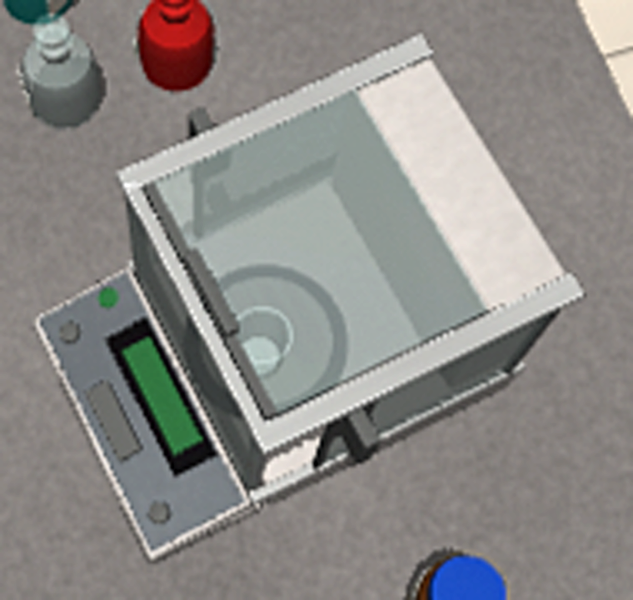

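Top view: left handle at about (243,167), right handle (356,155), tare key (307,230), power key (275,234), print key (338,226). Side view: tare bar (257,246), between power (243,219) and print (270,274); the long bar is the tare key. The red and turquoise bottles near the clear one are look-alikes that I leave alone. The amber bottle stands beside the right door.

```bash
cat > h.py <<'E'
import numpy as np,pickle
from scipy.spatial.transform import Rotation as R
from scipy.optimize import least_squares
d=pickle.load(open("d0.pkl","rb"));S=633/190
off=dict(top=(225,70),side=(222,120))
def ray(n,p,crop=True):
    s=d[n];u,v=(off[n][0]+(p[0]+.5)/S-.5,off[n][1]+(p[1]+.5)/S-.5) if crop else p
    r=R.from_euler("xyz",s["rotation"]).apply([(u-s["cx"])/s["fx"],(v-s["cy"])/s["fy"],1])
    return np.array(s["eye"]),r
def plane(n,p,z,c=True):
    e,r=ray(n,p,c);return e+r*(z-e[2])/r[2]
def tri(a,b,c=True):
    A=[];B=[]
    for n,p in(("top",a),("side",b)):
        e,r=ray(n,p,c);r=r/np.linalg.norm(r);M=np.eye(3)-np.outer(r,r);A.append(M);B.append(M@e)
    return np.linalg.lstsq(np.vstack(A),np.hstack(B),rcond=None)[0]
E
python3 - <<'E'
from h import *
np.set_printoptions(precision=4,suppress=True)
P={"railL":((100,418),(120,178)),"railR":((435,375),(268,447)),"tare":((272,534),(117,421)),"pow":((165,546),(69,331)),"print":((378,519),(159,512)),"pfL":((135,580),(38,320)),"pfR":((415,545),(152,558)),"railbackL":((62,75),(420,37)),"railbackR":((382,36),(582,283))}
W={k:tri(*v) for k,v in P.items()}
for k in W:print(k,W[k])
mod={"railL":(-.065,.105),"railR":(-.065,-.105),"pfL":(-.15,.105),"pfR":(-.15,-.105)}
def f(q,full=False):
    c,s=np.cos(q[2]),np.sin(q[2]);r=[]
    def w(a,b):return np.array([q[0]+c*a-s*b,q[1]+s*a+c*b])
    for k,m in mod.items():r+=list(w(*m)-W[k][:2])
    for k,b in(("tare",0),("pow",.078),("print",-.078)):r+=list(w(q[3],b)-W[k][:2])
    return np.array(r)
o=least_squares(f,[.6,0,0.1,-.12],loss="soft_l1",f_scale=.002);q=o.x;print("pose",q);print(f(q).reshape(-1,2))
Rb=np.array([[np.cos(q[2]),-np.sin(q[2])],[np.sin(q[2]),np.cos(q[2])]])
def b(p):return np.r_[Rb.T@(p[:2]-q[:2]),p[2]]
for n,p in(("top",(57,318)),("top",(57,328)),("side",(192,113)),("side",(208,115)),("top",(455,270)),("top",(455,285)),("side",(350,412)),("side",(374,435)),("side",(362,445))):
    print(n,p,b(plane(n,p,.214)))
for k,a,s in(("amber",(394,149),(362,298)),("clear",(180,203),(238,128)),("red",(180,161),(274,117))):
    print(k,b(tri(a,s,False)))
for k in W:print(k,b(W[k]))
np.save("q.npy",q)
from rig import bot
E
```

```text
railL [0.5021 0.1122 0.2115]
railR [ 0.5324 -0.0955  0.2274]
tare [ 0.454  -0.0027  0.0413]
pow [0.4408 0.074  0.0528]
print [ 0.4645 -0.0793  0.0479]
pfL [0.4191 0.0962 0.0334]
pfR [ 0.4489 -0.1077  0.0319]
railbackL [0.7252 0.1434 0.2244]
railbackR [ 0.7492 -0.0605  0.2438]
pose [ 0.582   0.0171  0.1491 -0.1304]
[[-0.     -0.0009]
 [ 0.0009 -0.0009]
 [-0.001   0.0024]
 [ 0.0003 -0.0013]
 [-0.001   0.0004]
 [ 0.0006  0.0009]
 [ 0.0001 -0.0001]]
top (57, 318) [0.0031 0.1255 0.214 ]
top (57, 328) [-0.0034  0.1262  0.214 ]
side (192, 113) [-0.0017  0.1263  0.214 ]
side (208, 115) [0.0073 0.1201 0.214 ]
top (455, 270) [ 0.0018 -0.1294  0.214 ]
top (455, 285) [-0.008  -0.1279  0.214 ]
side (350, 412) [-0.0062 -0.1043  0.214 ]
side (374, 435) [ 0.0001 -0.1239  0.214 ]
side (362, 445) [-0.0096 -0.1262  0.214 ]
amber [ 0.0312 -0.2318  0.0886]
clear [-0.0428  0.2805  0.1239]
red [0.057  0.2731 0.1161]
railL [-0.0648  0.1059  0.2115]
railR [-0.0657 -0.104   0.2274]
tare [-0.1295 -0.0006  0.0413]
pow [-0.1312  0.0772  0.0528]
print [-0.1305 -0.0779  0.0479]
pfL [-0.1494  0.1024  0.0334]
pfR [-0.1501 -0.1037  0.0319]
railbackL [0.1604 0.1036 0.2244]
railbackR [ 0.1538 -0.1016  0.2438]
```

Call:
servo_tool([
  [[0,0,0,-0.5,0,0,-0.139],[0,0,0,-0.5,0,0,-0.139],[0,0,0,-0.5,0,0,-0.139],[0,0,0,-0.5,0,0,-0.139],[0,0,0,0,0,0,-0.139],[0,0,0,0,0,0,-0.139],[0,0,0,0,0,0,-0.139],[0,0,0,0,0,0,-0.139]],
])

```text
time_s: 0.9
tcp_pos: [0.1937, -0.5676, 0.2507]
ee_rot: [-3.141, -0.001, 1.447]
ft_force: [0.3, 0.2, 0.4]
opening: -0.0006
grasp_force: 0.0
```

Call:
servo_tool([
  [[0,0,0,0,0,0,-0.139],[0,0,0,0,0,0,-0.14],[0,2,3,0,0,0,0],[0,2,3,0,0,0,0],[0,2,3,0,0,0,0],[0,2,3,0,0,0,0],[0,2,3,0,0,0,0],[0,2,3,0,0,0,0]],
])

```text
time_s: 1.7
tcp_pos: [0.3547, -0.4211, 0.2508]
ee_rot: [-3.141, -0.001, 1.72]
ft_force: [0.7, -0.8, -0.7]
opening: -0.0003
grasp_force: 0.0
```

```bash
cat >> h.py <<'E'
def rep():
    from rig import bot
    q=np.load("q.npy");s=bot.state();c,n=np.cos(q[2]),np.sin(q[2]);D=np.array([[c,n],[-n,c]])
    print("t",s["time_s"],"bal xyz cm",np.round(np.r_[D@(s["tcp_pos"][:2]-q[:2]),s["tcp_pos"][2]]*100,2),"yaw err",round(s["ee_rot"][2]-q[2]-np.pi/2,4),s["ee_rot"][:2],"f bal",np.round(np.r_[D@s["ft_force"][:2],s["ft_force"][2]],2),"open",s["opening"])
E
python3 -c "
from h import *
rep()"
```

```text
t 1.7 bal xyz cm [-28.99 -39.96  25.08] yaw err -0.0003 [-3.14126823e+00 -7.26705373e-04] f bal [ 0.59 -0.91 -0.69] open -0.0002908359816926868
```

Call:
servo_tool([
  [[0,2.5,3.6,0,0,0,0],[0,2.5,3.6,0,0,0,0],[0,2.5,3.6,0,0,0,0],[0,2.5,3.6,0,0,0,0],[0,2.5,3.6,0,0,0,0],[0,2.5,3.6,0,0,0,0],[0,2.5,3.6,0,0,0,0],[0,2.5,3.6,0,0,0,0]],
])

```text
time_s: 2.5
tcp_pos: [0.61, -0.1804, 0.2507]
ee_rot: [-3.141, -0.0, 1.72]
ft_force: [0.3, -0.3, -0.5]
opening: 0.0001
grasp_force: 0.0
```

Call:
servo_tool([
  [[0,1.8,1.5,0,0,0,0],[0,1.5,1.5,0,0,0,0],[0,1.5,1.2,0,0,0,0],[0,1.5,0.5,0,0,0,0],[0,1.5,0,0,0,0,0],[0,0,0,0,0,0,0],[0,0,0,0,0,0,0]],
])

```text
time_s: 3.2
tcp_pos: [0.6436, -0.0979, 0.2516]
ee_rot: [3.142, 0.0, 1.72]
ft_force: [-0.1, 0.5, 0.3]
opening: 0.0
grasp_force: 0.0
```

```bash
python3 -c "
from h import *
rep()
from rig import bot
import cv2
T=bot.snapshot('top');w=bot.snapshot('wrist')
pickle.dump(w,open('w1.pkl','wb'))
a=cv2.resize(T['image'][60:260,290:425],(405,600));b=cv2.resize(w['image'],(395,296))
c=np.zeros((600,800,3),np.uint8);c[:,:405]=a;c[:296,405:]=b
cv2.imwrite('pics/r1.png',cv2.convertScaleAbs(c[:,:,::-1],alpha=1.5))
"
```

```text
t 3.2 bal xyz cm [  4.38 -12.29  25.16] yaw err 0.0001 [3.14150979e+00 4.85866433e-04] f bal [-0.05  0.49  0.27] open 2.2672493501738033e-05
```

View pics/r1.png

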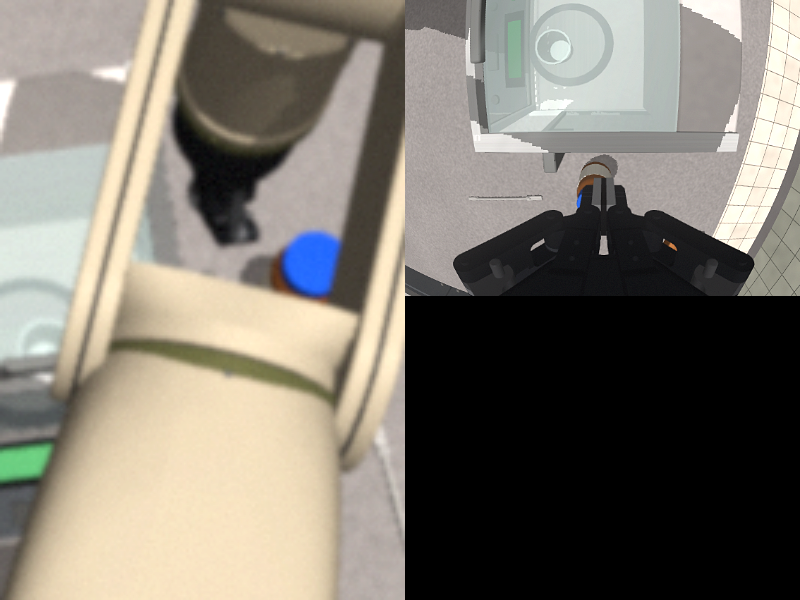

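Wrist part of the picture: the right tab is at about (552,162), the shut fingertips about (602,185) behind it over free bench; the amber cap lies far below, outside. Checking the camera body's height, then lowering.

```bash
python3 -c "
from h import *
w=pickle.load(open('w1.pkl','rb'));print(w['eye'],w['rotation'],w['fx'],w['cx'],w['cy'])
q=np.load('q.npy');c,n=np.cos(q[2]),np.sin(q[2]);print(np.array([[c,n],[-n,c]])@(np.array(w['eye'])[:2]-q[:2]))
# tab top face points in wrist
Rm=R.from_euler('xyz',w['rotation'])
for p in ((543,154),(543,170),(556,152),(556,172)):
    u=(p[0]-405)*560/395-w['cx'];v=p[1]*420/296-w['cy'];r=np.hypot(u,v);t=r/w['fx']
    g=Rm.apply([np.sin(t)*u/r,np.sin(t)*v/r,np.cos(t)])
    P=np.array(w['eye'])+g*(.214-w['eye'][2])/g[2];print(p,np.array([[c,n],[-n,c]])@(P[:2]-q[:2]))
"
```

```text
[ 0.63150715 -0.02011466  0.3949009 ] [2.82848828e+00 7.53994735e-04 1.48394118e-01] 325.19226210127806 281.2673027697065 205.59940307599203
[ 0.04345108 -0.04417777]
(543, 154) [-0.00871315 -0.11095919]
(543, 170) [-0.01017276 -0.12607801]
(556, 152) [ 0.00297958 -0.10907502]
(556, 172) [ 0.00157126 -0.12779771]
```

Call:
servo_tool([
  [[0,0.2,0,1,0,0,0],[0,0,0,1,0,0,0],[0,0,0,1,0,0,0],[0,0,0,1,0,0,0],[0,0,0,1,0,0,0],[0,0,0,1,0,0,0],[0,0,0,0,0,0,0]],
])

```text
time_s: 4.0
tcp_pos: [0.6426, -0.0956, 0.1888]
ee_rot: [-3.138, -0.001, 1.72]
ft_force: [-0.2, -0.1, 0.0]
opening: -0.0001
grasp_force: 0.0
```

Call:
servo_tool([
  [[0,0,-0.5,0,0,0,0],[0,0,-0.5,0,0,0,0],[0,0,-0.5,0,0,0,0],[0,0,-0.2,0,0,0,0],[0,0,-0.2,0,0,0,0],[0,0,-0.2,0,0,0,0],[0,0,-0.2,0,0,0,0],[0,0,-0.2,0,0,0,0]],
])

```text
time_s: 4.8
tcp_pos: [0.6189, -0.0995, 0.1913]
ee_rot: [3.142, -0.0, 1.72]
ft_force: [0.4, -0.5, -0.1]
opening: 0.0002
grasp_force: 0.0
```

Call:
servo_tool([
  [[0,0,-0.2,0,0,0,0],[0,0,-0.2,0,0,0,0],[0,0,-0.2,0,0,0,0],[0,0,-0.2,0,0,0,0],[0,0,-0.2,0,0,0,0]],
])

```text
time_s: 5.3
tcp_pos: [0.609, -0.101, 0.1913]
ee_rot: [3.141, -0.0, 1.72]
ft_force: [0.1, 0.6, -1.3]
opening: -0.0003
grasp_force: 0.6
```

```bash
python3 -c "
from h import *
rep()"
```

```text
t 5.3 bal xyz cm [  0.91 -12.09  19.13] yaw err -0.0001 [ 3.14145866e+00 -7.13828779e-06] f bal [ 0.16  0.61 -1.28] open -0.00031771856655890665
```

Call:
servo_tool([
  [[0,0,-0.2,0,0,0,0],[0,0,-0.2,0,0,0,0],[0,0,-0.2,0,0,0,0],[0,0,-0.2,0,0,0,0],[0,0,-0.2,0,0,0,0],[0,0,-0.2,0,0,0,0],[0,0,-0.2,0,0,0,0],[0,0,-0.2,0,0,0,0]],
])

```text
time_s: 6.1
tcp_pos: [0.5931, -0.1034, 0.1913]
ee_rot: [-3.142, -0.0, 1.72]
ft_force: [2.1, -0.2, -2.0]
opening: 0.0004
grasp_force: 0.6
```

Call:
servo_tool([
  [[0,0,-0.2,0,0,0,0],[0,0,-0.2,0,0,0,0],[0,0,-0.2,0,0,0,0],[0,0,-0.2,0,0,0,0],[0,0,-0.1,0,0,0,0],[0,0,-0.1,0,0,0,0]],
])

```text
time_s: 6.7
tcp_pos: [0.5833, -0.1049, 0.1913]
ee_rot: [3.142, 0.0, 1.72]
ft_force: [2.5, 0.3, -0.9]
opening: -0.0
grasp_force: 0.6
```

```bash
python3 -c "
from h import *
rep()"
```

```text
t 6.7 bal xyz cm [ -1.69 -12.09  19.13] yaw err -0.0001 [3.14157986e+00 8.20061010e-06] f bal [ 2.49 -0.06 -0.86] open -2.7803033826052112e-05
```

Call:
servo_tool([
  [[0,0,-0.1,0,0,0,0],[0,0,-0.1,0,0,0,0],[0,0,-0.1,0,0,0,0],[0,0,-0.1,0,0,0,0],[0,0,-0.1,0,0,0,0],[0,0,-0.1,0,0,0,0],[0,0,-0.1,0,0,0,0],[0,0,-0.1,0,0,0,0]],
])

```text
time_s: 7.5
tcp_pos: [0.5754, -0.1061, 0.1913]
ee_rot: [3.142, 0.0, 1.72]
ft_force: [1.3, -0.1, 0.1]
opening: -0.0001
grasp_force: 0.6
```

```bash
python3 -c "
from h import *
rep()
from rig import bot
import cv2
w=bot.snapshot('wrist')
cv2.imwrite('pics/r2.png',cv2.convertScaleAbs(cv2.resize(w['image'][90:330,60:380],(800,600))[:,:,::-1],alpha=1.5))
"
```

```text
t 7.5 bal xyz cm [ -2.48 -12.09  19.13] yaw err -0.0001 [3.14157975e+00 5.86419368e-05] f bal [ 1.24 -0.25  0.08] open -0.00011911960761806915
```

View pics/r2.png

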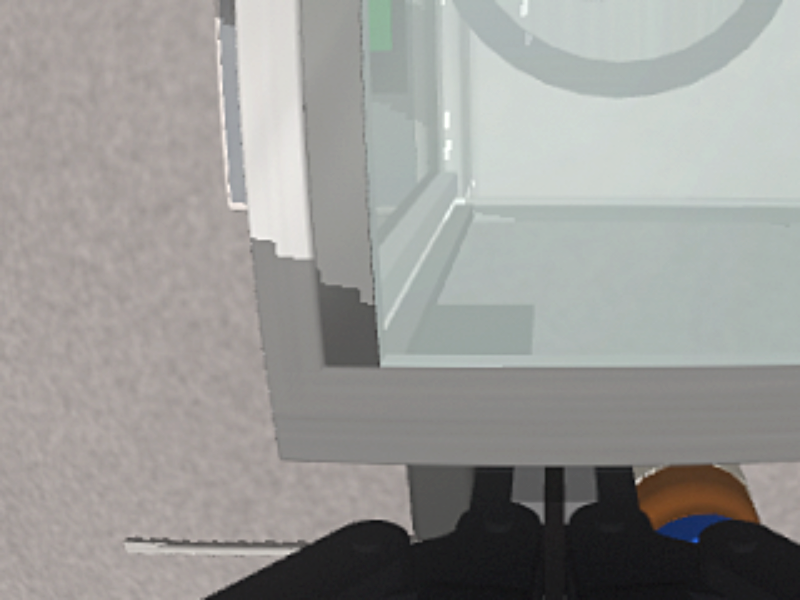

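The tab (412–472, 465–540) is flush against the fingertips, about 25 mm behind the front corner: the door is moving. Continuing slowly.

Call:
servo_tool([
  [[0,0,-0.1,0,0,0,0],[0,0,-0.1,0,0,0,0],[0,0,-0.1,0,0,0,0],[0,0,-0.1,0,0,0,0],[0,0,-0.1,0,0,0,0],[0,0,-0.1,0,0,0,0],[0,0,-0.1,0,0,0,0]],
])

```text
time_s: 8.25
tcp_pos: [0.5684, -0.1072, 0.1913]
ee_rot: [3.142, 0.0, 1.72]
ft_force: [1.9, -0.2, -1.7]
opening: 0.0002
grasp_force: 0.6
```

Call:
servo_tool([
  [[0,0,-0.1,0,0,0,0],[0,0,-0.1,0,0,0,0],[0,0,-0.1,0,0,0,0],[0,0,-0.1,0,0,0,0]],
])

```text
time_s: 8.65
tcp_pos: [0.5645, -0.1078, 0.1913]
ee_rot: [3.142, 0.0, 1.72]
ft_force: [1.5, -0.3, -0.4]
opening: -0.0002
grasp_force: 0.6
```

Call:
servo_tool([
  [[0,0,-0.1,0,0,0,0],[0,0,-0.1,0,0,0,0],[0,0,-0.1,0,0,0,0]],
])

```text
time_s: 8.95
tcp_pos: [0.5639, -0.1078, 0.1915]
ee_rot: [3.136, 0.001, 1.72]
ft_force: [19.2, 0.6, -10.3]
opening: -0.0001
grasp_force: 9.2
```

Force rose to 19 N with the tool stopped: right door shut. Backing off, up, and over to the left.

Call:
servo_tool([
  [[0,0,0.5,0,0,0,0],[0,0,0.5,0,0,0,0],[0,0,1,-1,0,0,0],[0,0,1,-3,0,0,0],[0,0,1.5,-3,0,0,0],[0,0,2,-2.5,0,0,0],[0,0,2,0,0,0,0],[0,0,0,0,0,0,0]],
])

```text
time_s: 9.75
tcp_pos: [0.6474, -0.0951, 0.2869]
ee_rot: [3.14, 0.0, 1.72]
ft_force: [-0.6, -0.0, -1.2]
opening: -0.0001
grasp_force: 0.0
```

```bash
python3 -c "
from h import *
rep()"
```

```text
t 9.75 bal xyz cm [  4.81 -12.07  28.69] yaw err 0.0005 [3.14033089e+00 2.82167988e-04] f bal [-0.6   0.08 -1.18] open -9.566889398844362e-05
```

Call:
servo_tool([
  [[0,2,0,0,0,0,0],[0,4,0,0,0,0,0],[0,4,0,0,0,0,0],[0,4,0,0,0,0,0],[0,4,0,0,0,0,0],[0,4,0,0,0,0,0],[0,2,0,0,0,0,0],[0,0,0,0,0,0,0]],
])

```text
time_s: 10.55
tcp_pos: [0.608, 0.1455, 0.2858]
ee_rot: [-3.14, -0.001, 1.724]
ft_force: [-0.0, -0.3, 0.4]
opening: -0.0
grasp_force: 0.0
```

```bash
python3 -c "
from h import *
rep()
from rig import bot
import cv2
w=bot.snapshot('wrist');T=bot.snapshot('top')
c=np.zeros((600,800,3),np.uint8);c[:,:405]=cv2.resize(T['image'][60:260,225:360],(405,600));c[:296,405:]=cv2.resize(w['image'],(395,296))
cv2.imwrite('pics/l1.png',cv2.convertScaleAbs(c[:,:,::-1],alpha=1.5))
"
```

```text
t 10.55 bal xyz cm [ 4.49 12.31 28.58] yaw err 0.004 [-3.14002995e+00 -1.01973867e-03] f bal [-0.05 -0.3   0.4 ] open -3.144460255128254e-05
```

View pics/l1.png

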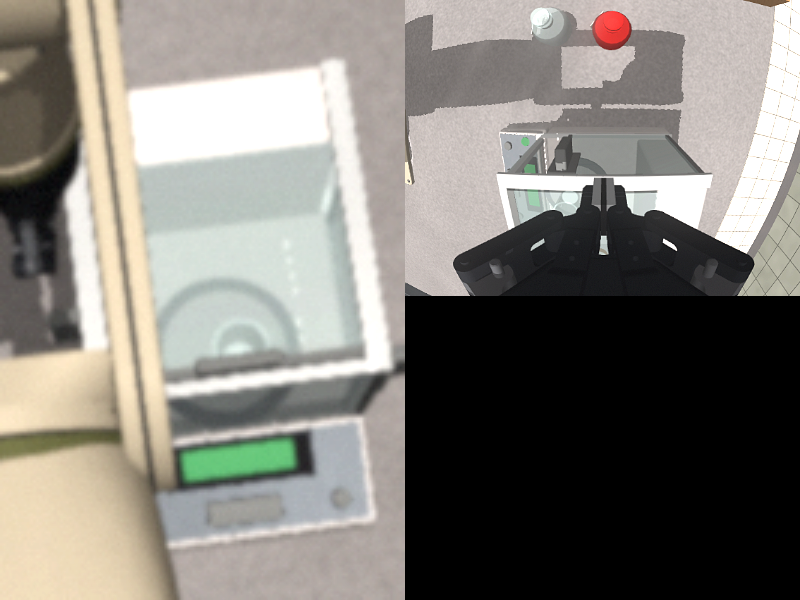

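Top part shows the right tab now close to the front corner (395,362): right door shut. Wrist part: left tab at (567,150), in front of the fingertips (602,185); bench behind it is clear. Lowering.

Call:
servo_tool([
  [[0,-0.1,0,1,0,0,0],[0,0,0,1.5,0,0,0],[0,0,0,1.5,0,0,0],[0,0,0,1.5,0,0,0],[0,0,0,1.5,0,0,0],[0,0,0,1.5,0,0,0],[0,0,0,1,0,0,0],[0,0,0,0,0,0,0]],
])

```text
time_s: 11.45
tcp_pos: [0.609, 0.1407, 0.1887]
ee_rot: [-3.138, -0.0, 1.72]
ft_force: [-0.9, -0.3, -1.3]
opening: 0.0
grasp_force: 0.0
```

Call:
servo_tool([
  [[0,0,-0.4,0,0,0,0],[0,0,-0.4,0,0,0,0],[0,0,-0.3,0,0,0,0],[0,0,-0.3,0,0,0,0],[0,0,-0.2,0,0,0,0],[0,0,-0.2,0,0,0,0],[0,0,-0.2,0,0,0,0],[0,0,-0.2,0,0,0,0]],
])

```text
time_s: 12.25
tcp_pos: [0.5883, 0.1375, 0.1913]
ee_rot: [3.142, 0.0, 1.72]
ft_force: [0.2, -1.3, 0.3]
opening: 0.0001
grasp_force: 0.0
```

```bash
python3 -c "
from h import *
rep()"
```

```text
t 12.25 bal xyz cm [ 2.41 11.81 19.13] yaw err -0.0002 [3.14156624e+00 2.31423492e-05] f bal [-0.02 -1.27  0.27] open 0.00011960016731525014
```

Call:
servo_tool([
  [[0,0,-0.2,0,0,0,0],[0,0,-0.2,0,0,0,0],[0,0,-0.2,0,0,0,0],[0,0,-0.2,0,0,0,0],[0,0,-0.2,0,0,0,0],[0,0,-0.2,0,0,0,0],[0,0,-0.2,0,0,0,0],[0,0,-0.2,0,0,0,0]],
])

```text
time_s: 13.05
tcp_pos: [0.5724, 0.1351, 0.1913]
ee_rot: [-3.142, 0.0, 1.72]
ft_force: [1.0, -0.8, -1.0]
opening: -0.0
grasp_force: 0.6
```

Call:
servo_tool([
  [[0,0,-0.2,0,0,0,0],[0,0,-0.2,0,0,0,0],[0,0,-0.2,0,0,0,0],[0,0,-0.2,0,0,0,0],[0,0,-0.2,0,0,0,0],[0,0,-0.2,0,0,0,0],[0,0,-0.2,0,0,0,0],[0,0,-0.2,0,0,0,0]],
])

```text
time_s: 13.85
tcp_pos: [0.5566, 0.1327, 0.1913]
ee_rot: [3.142, 0.0, 1.72]
ft_force: [2.2, -0.1, -1.1]
opening: 0.0
grasp_force: 0.6
```

Call:
servo_tool([
  [[0,0,-0.2,0,0,0,0],[0,0,-0.2,0,0,0,0],[0,0,-0.2,0,0,0,0],[0,0,-0.2,0,0,0,0],[0,0,-0.2,0,0,0,0],[0,0,-0.2,0,0,0,0],[0,0,-0.2,0,0,0,0],[0,0,-0.2,0,0,0,0]],
])

```text
time_s: 14.65
tcp_pos: [0.5408, 0.1304, 0.1913]
ee_rot: [3.142, 0.0, 1.72]
ft_force: [0.9, -0.1, -1.0]
opening: -0.0004
grasp_force: 0.6
```

```bash
python3 -c "
from h import *
rep()"
```

```text
t 14.65 bal xyz cm [-2.39 11.81 19.13] yaw err -0.0001 [3.14151528e+00 3.00392862e-05] f bal [ 0.84 -0.28 -1.  ] open -0.00044178843078474504
```

Call:
servo_tool([
  [[0,0,-0.1,0,0,0,0],[0,0,-0.1,0,0,0,0],[0,0,-0.1,0,0,0,0],[0,0,-0.1,0,0,0,0],[0,0,-0.1,0,0,0,0],[0,0,-0.1,0,0,0,0],[0,0,-0.1,0,0,0,0],[0,0,-0.1,0,0,0,0]],
])

```text
time_s: 15.45
tcp_pos: [0.533, 0.1292, 0.1913]
ee_rot: [3.142, 0.0, 1.72]
ft_force: [2.1, -0.9, -0.1]
opening: -0.0001
grasp_force: 0.6
```

Call:
servo_tool([
  [[0,0,-0.1,0,0,0,0],[0,0,-0.1,0,0,0,0],[0,0,-0.1,0,0,0,0],[0,0,-0.1,0,0,0,0],[0,0,-0.1,0,0,0,0]],
])

```text
time_s: 15.95
tcp_pos: [0.5283, 0.1285, 0.1914]
ee_rot: [3.141, 0.0, 1.72]
ft_force: [6.2, 0.7, -2.2]
opening: 0.0002
grasp_force: 3.4
```

```bash
python3 -c "
from h import *
rep()"
```

```text
t 15.95 bal xyz cm [-3.65 11.81 19.14] yaw err -0.0001 [3.14093055e+00 3.66945172e-05] f bal [ 6.28 -0.22 -2.23] open 0.00016323803353744448
```

Call:
servo_tool([
  [[0,0,-0.1,0,0,0,0],[0,0,0,0,0,0,0]],
])

```text
time_s: 16.15
tcp_pos: [0.5283, 0.1285, 0.1914]
ee_rot: [3.139, -0.0, 1.72]
ft_force: [8.3, 2.1, -5.1]
opening: 0.0001
grasp_force: 4.3
```

Call:
servo_tool([
  [[0,0,0.5,0,0,0,0],[0,0,0.5,0,0,0,0],[0,0,1,-1,0,0,0],[0,0,0,-3,0,0,0],[0,0,0,-3,0,0,0],[0,0,0,-2.5,0,0,0],[0,0,0,0,0,0,0]],
])

```text
time_s: 16.85
tcp_pos: [0.5488, 0.1317, 0.2911]
ee_rot: [3.135, -0.0, 1.72]
ft_force: [0.1, -0.1, -0.0]
opening: 0.0001
grasp_force: 0.0
```

Call:
servo_tool([
  [[0,-2,-2,0,0,0,0],[0,-2.5,-3,0,0,0,0],[0,-2.5,-3,0,0,0,0],[0,-2.5,-3,0,0,0,0],[0,-2.3,-3,0,0,0,0],[0,0,0,0,0,0,-0.14],[0,0,0,0,0,0,-0.14],[0,0,0,0,0,0,-0.14]],
])

```text
time_s: 17.65
tcp_pos: [0.4255, -0.0064, 0.2857]
ee_rot: [-3.141, -0.001, 2.145]
ft_force: [-0.4, -0.3, 0.3]
opening: 0.0002
grasp_force: 0.0
```

Call:
servo_tool([
  [[0,0,0,0,0,0,-0.14],[0,0,0,0,0,0,-0.14],[0,0,0,0,0,0,-0.14],[0,0,0,0,0,0,-0.14],[0,0,0,0,0,0,-0.14],[0,0,0,0,0,0,-0.14],[0,0,0,0,0,0,-0.14],[0,0,0,0,0,0,-0.17]],
])

```text
time_s: 18.45
tcp_pos: [0.4257, -0.0061, 0.2855]
ee_rot: [3.141, -0.001, -3.008]
ft_force: [0.3, -0.4, 0.1]
opening: 0.0002
grasp_force: 0.0
```

Call:
servo_tool([
  [[0,0,0,0,0,-0.1,0],[0,0,0,0,0,-0.1,0],[0,0,0,0,0,0,0]],
])

```text
time_s: 18.75
tcp_pos: [0.4246, -0.0061, 0.2852]
ee_rot: [3.141, 0.201, -3.014]
ft_force: [-0.2, 0.4, 0.2]
opening: -0.0003
grasp_force: 0.0
```

```bash
python3 -c "
from h import *
rep()
from rig import bot
s=bot.state();M=R.from_euler('z',-np.load('q.npy')[2])*R.from_euler('xyz',s['ee_rot']);print(np.round(M.as_matrix(),3))
import cv2
w=bot.snapshot('wrist');T=bot.snapshot('top');pickle.dump(w,open('w2.pkl','wb'))
c=np.zeros((600,800,3),np.uint8);c[:,:240]=cv2.resize(T['image'][60:260,225:305],(240,600));c[:420,240:]=w['image']
cv2.imwrite('pics/t1.png',cv2.convertScaleAbs(c[:,:,::-1],alpha=1.5))
"
```

```text
t 18.75 bal xyz cm [-15.9    0.04  28.52] yaw err -4.7339 [3.14132677 0.20128219] f bal [-0.18  0.47  0.17] open -0.00025858914755101236
[[-0.98   0.021  0.2  ]
 [ 0.021  1.    -0.004]
 [-0.2    0.    -0.98 ]]
```

View pics/t1.png

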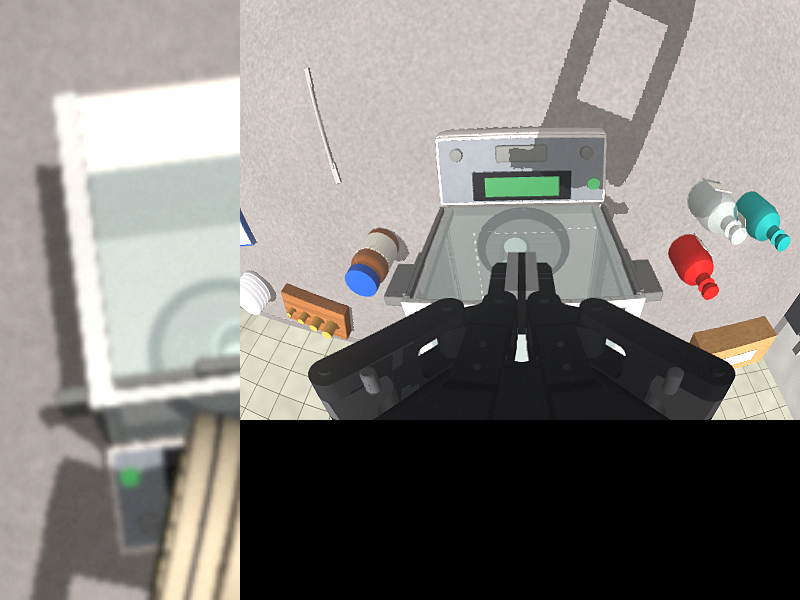

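Both tabs are symmetric near the front; the tare bar is at wrist pixel (282,153), between power (346,153) and print (216,155).

```bash
python3 -c "
from h import *
w=pickle.load(open('w2.pkl','rb'));q=np.load('q.npy');B=R.from_euler('z',-q[2]);o=np.r_[q[:2],0]
Rm=R.from_euler('xyz',w['rotation']);e=B.apply(np.array(w['eye'])-o)
def wr(p):
    u,v=p[0]-w['cx'],p[1]-w['cy'];r=np.hypot(u,v);t=r/w['fx'];return B.apply(Rm.apply([np.sin(t)*u/r,np.sin(t)*v/r,np.cos(t)]))
for p in((282,153),(282,145),(282,161),(346,153),(216,155)):
    g=wr(p);print(p,np.round(e+g*(.052-e[2])/g[2],4))
for n,p in(('top',(272,534)),('side',(117,421))):print(n,B.apply(plane(n,p,.052)-o))
A=[];C=[]
L=[(e,wr((282,153)))]+[(B.apply(ray(n,p)[0]-o),B.apply(ray(n,p)[1])) for n,p in(('top',(272,534)),('side',(117,421)))]
for a,g in L:
    g=g/np.linalg.norm(g);M=np.eye(3)-np.outer(g,g);A.append(M);C.append(M@a)
print(np.linalg.lstsq(np.vstack(A),np.hstack(C),rcond=None)[0])
"
```

```text
(282, 153) [-0.1339  0.0011  0.052 ]
(282, 145) [-0.1438  0.0014  0.052 ]
(282, 161) [-0.1238  0.0009  0.052 ]
(346, 153) [-0.1331  0.0768  0.052 ]
(216, 155) [-0.134  -0.0771  0.052 ]
top [-1.31510721e-01 -1.24708567e-04  5.20000000e-02]
side [-0.12942994 -0.00314089  0.052     ]
[-1.29328335e-01  1.09142982e-04  3.94501879e-02]
```

Call:
servo_tool([
  [[0,0.4,0,2.4,0,0,0],[0,0.4,0,3.5,0,0,0],[0,0.4,0,3.5,0,0,0],[0,0.4,0,3.5,0,0,0],[0,0.4,0,3.5,0,0,0],[0,0,0,2.5,0,0,0],[0,0,0,1.5,0,0,0],[0,0,0,0,0,0,0]],
])

```text
time_s: 19.65
tcp_pos: [0.445, -0.003, 0.0793]
ee_rot: [3.14, 0.193, -3.013]
ft_force: [0.2, 0.1, -0.1]
opening: 0.0003
grasp_force: 0.0
```

```bash
python3 -c "
from h import *
rep()
from rig import bot
import cv2
w=bot.snapshot('wrist')
cv2.imwrite('pics/t2.png',cv2.convertScaleAbs(w['image'][:,:,::-1],alpha=1.5))
"
```

```text
t 19.65 bal xyz cm [-13.85   0.05   7.93] yaw err -4.7331 [3.13973302 0.19254657] f bal [ 0.2   0.12 -0.07] open 0.00025386783902024387
```

View pics/t2.png

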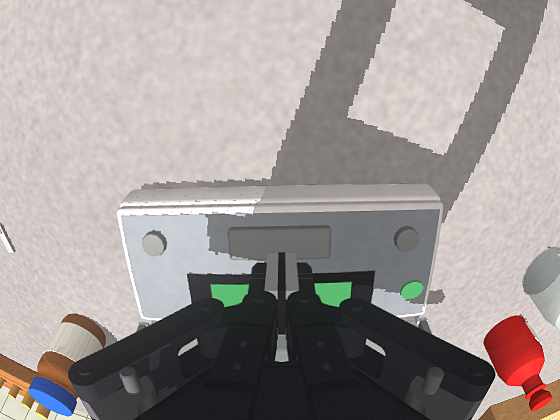

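Tips at (280,258), tare bar (229–330, 227–257) straight ahead of them. Pressing along the tool axis in small steps.

Call:
servo_tool([
  [[0,0,0,0.6,0,0,0],[0,0,0,0.6,0,0,0],[0,0,0,0.5,0,0,0],[0,0,0,0.2,0,0,0],[0,0,0,0.2,0,0,0],[0,0,0,0.1,0,0,0],[0,0,0,0,0,0,0]],
])

```text
time_s: 20.4
tcp_pos: [0.451, -0.0029, 0.0608]
ee_rot: [-3.142, 0.2, -3.013]
ft_force: [0.2, -0.8, -0.3]
opening: -0.0002
grasp_force: 0.0
```

Call:
servo_tool([
  [[0,0,0,0.1,0,0,0],[0,0,0,0.1,0,0,0],[0,0,0,0.1,0,0,0],[0,0,0,0.1,0,0,0],[0,0,0,0,0,0,0]],
])

```text
time_s: 20.9
tcp_pos: [0.4517, -0.0028, 0.0567]
ee_rot: [3.142, 0.2, -3.013]
ft_force: [0.6, -0.4, -0.8]
opening: 0.0001
grasp_force: 0.0
```

```bash
python3 -c "
from h import *
rep()"
```

```text
t 20.9 bal xyz cm [-13.17  -0.04   5.67] yaw err -4.7333 [3.14154332 0.19976502] f bal [ 0.56 -0.52 -0.84] open 0.00013917065073922136
```

Call:
servo_tool([
  [[0,0,0,0.1,0,0,0],[0,0,0,0.1,0,0,0],[0,0,0,0.1,0,0,0],[0,0,0,0.1,0,0,0],[0,0,0,0,0,0,0]],
])

```text
time_s: 21.4
tcp_pos: [0.4525, -0.0027, 0.0528]
ee_rot: [3.141, 0.2, -3.013]
ft_force: [-0.7, -0.1, -0.1]
opening: 0.0001
grasp_force: 0.0
```

Call:
servo_tool([
  [[0,0,0,0.1,0,0,0],[0,0,0,0.1,0,0,0],[0,0,0,0,0,0,0]],
])

```text
time_s: 21.7
tcp_pos: [0.4531, -0.0027, 0.0511]
ee_rot: [-3.142, 0.2, -3.013]
ft_force: [0.1, -0.8, 1.7]
opening: -0.0004
grasp_force: 0.9
```

Call:
servo_tool([
  [[0,0,0,0.1,0,0,0],[0,0,0,0.1,0,0,0],[0,0,0,0,0,0,0]],
])

```text
time_s: 22.0
tcp_pos: [0.4535, -0.0026, 0.0491]
ee_rot: [3.142, 0.2, -3.013]
ft_force: [-1.9, -0.1, 3.5]
opening: -0.0001
grasp_force: 1.6
```

Call:
servo_tool([
  [[0,0,0,0.1,0,0,0],[0,0,0,0.05,0,0,0],[0,0,0,0,0,0,0]],
])

```text
time_s: 22.3
tcp_pos: [0.4538, -0.0026, 0.0481]
ee_rot: [-3.142, 0.2, -3.013]
ft_force: [-6.6, 0.2, 11.6]
opening: 0.0003
grasp_force: 5.9
```

Call:
servo_tool([
  [[0,0,0,0.05,0,0,0],[0,0,0,0,0,0,0]],
])

```text
time_s: 22.5
tcp_pos: [0.4539, -0.0026, 0.048]
ee_rot: [-3.142, 0.2, -3.013]
ft_force: [-11.6, -0.2, 16.4]
opening: 0.0003
grasp_force: 9.2
```

Call:
servo_tool([
  [[0,0,0,0.05,0,0,0],[0,0,0,0,0,0,0]],
])

```text
time_s: 22.7
tcp_pos: [0.4539, -0.0026, 0.0479]
ee_rot: [-3.142, 0.199, -3.013]
ft_force: [-16.0, 0.1, 23.2]
opening: -0.0001
grasp_force: 12.6
```

Hard stop felt about 4 mm below first contact: key fully down. Releasing and retreating.

Call:
servo_tool([
  [[0,0,0,-0.3,0,0,0],[0,0,0,-0.4,0,0,0],[0,0,0,-1,0,0,0],[0,0,0,-2,0,0,0],[0,0,0,-3,0,0,0],[0,0,0,-3,0,0,0],[0,0,0,-3,0,0,0],[0,0,0,-3,0,0,0]],
])

```text
time_s: 23.5
tcp_pos: [0.4223, -0.0065, 0.202]
ee_rot: [-3.141, 0.2, -3.013]
ft_force: [0.0, -0.3, -0.5]
opening: 0.0001
grasp_force: 0.0
```

Call:
servo_tool([
  [[0,0,0,-3,0,0,0],[0,0,0,-1.5,0,0,0],[0,0,0,0,0,0,0]],
])

```text
time_s: 23.8
tcp_pos: [0.4151, -0.008, 0.2479]
ee_rot: [-3.14, 0.205, -3.013]
ft_force: [0.6, -0.1, -0.4]
opening: 0.0001
grasp_force: 0.0
```

```bash
python3 -c "
from h import *
rep()
from rig import bot
import cv2
w=bot.snapshot('wrist')
cv2.imwrite('pics/e.png',cv2.convertScaleAbs(cv2.resize(w['image'],(800,600))[:,:,::-1],alpha=1.5))
"
```

```text
t 23.8 bal xyz cm [-1.687e+01 -1.000e-02  2.479e+01] yaw err -4.7332 [-3.13979983  0.20516184] f bal [ 0.57 -0.15 -0.45] open 8.704889023618849e-05
```

View pics/e.png

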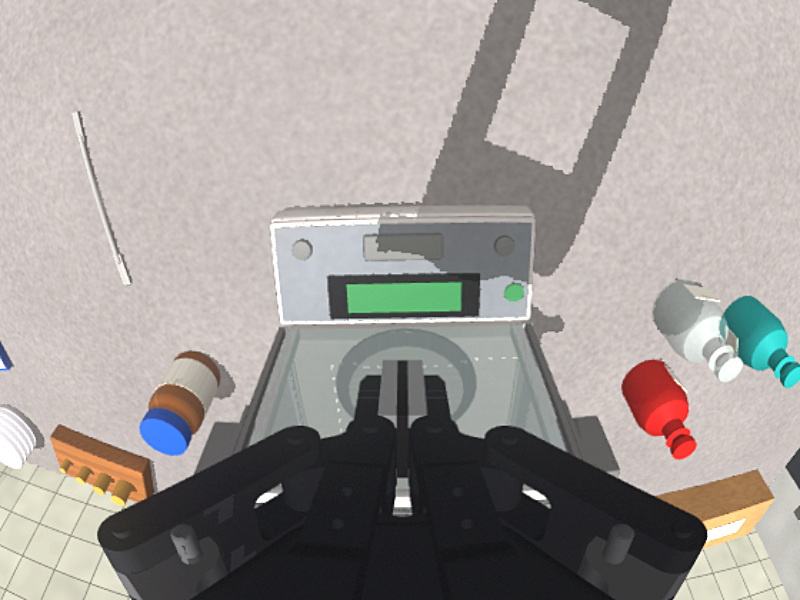

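The tare key is up again at (403,246), both tabs sit symmetric at (220,448) and (592,445), and the bottles and spatula look undisturbed. The arm is clear of everything, so I'm handing in.

```bash
python3 -c "
from rig import bot
print(bot.finish_job())"
```

```text
the job is handed in; nothing more can be done
None
```

I slid both side doors slowly to their hard stops, then pressed the tare key fully down and released it, and handed the job in at about 24 s with the arm clear of everything; no verdict came back.

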